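# Change over the two trays of the setting rack

### The arm

A 6-joint arm with a two-finger parallel gripper is mounted at the origin on a cart in front of the work surface, level with it; the furniture and walls round the work are solid. World frame = base frame: x ahead of the robot, y to its left, z up, the work surface at z = 0. Lengths are in m, angles in rad, forces in N, time in s.
With the tool pointing down it reaches from about 0.275 to 0.825 m from the base axis. Payload 4.9 kg.
Tool frame: the origin (TCP) lies midway between the tips of the shut fingers; the grasp point (between the pads) lies 19 mm behind it; z points along the fingers, y is the line along which they close (so a half turn about z gives the same grasp; the last joint's range is limited). The gripper opens to 85 mm and grips with 20 to 120 N. Pads are 22 mm wide; open, the fingers measure 114 mm over their backs; the gripper's body (76 mm by 85 mm) begins 54 mm behind the grasp point. The pads swing forward as they close: fully open they stand 13 mm farther back than shut.
Start: joints at [1.08, 0.326, -0.193, 1.052, 0, 1.437], TCP at [0.192, 0.515, 0.231] pointing down, gripper open.
Joint ranges: [-2.65, 2.65], [-0.97, 1.79], [-1.3, 1.35], [-1.93, 2.1], [-1.47, 1.37], [-3.14, 3.14]. Speed limits (rad/s): [2.57, 2.57, 3.14, 3.14, 3.14, 3.14].

### API

Orientations are given as a rotation vector (axis times angle).
In Python, from rig import arm gives the robot as it stands. The module is installed in compiled form; this text tells all that it offers.
- The arm moves only by the shell command python3 -m handwheel 'ROWS'. ROWS is JSON, a list of rows, each an object with "slide": the shift along the tool's x, y, z in units of 0.05 m (1.0 is 0.05 m), a list of three; "twist": the turn, a rotation vector about the tool's x, y, z in units of 0.15 rad (1.0 is 0.15 rad), a list of three; "fingers": the opening, from -1 (shut) to 1 (fully open). In form: [{"slide": [x, y, z], "twist": [ax, ay, az], "fingers": fingers}, ...]. A call has 1 to 8 rows; each row shifts and turns the commanded pose from where the row before left it, along the tool's axes as they then stand; what a row does not reach is not made up. A row lasts 1/10 s, in which the tool goes at most 50 mm and 8.59 degrees, less where a joint would pass 70% of its speed; a pose out of reach is approached as far as the arm can. A call with a number of a shift or a turn outside -1 to 1 is refused whole. A call with a gripper value outside its range is refused whole. The fingers move at their own pace and stop on an object; the grip force is fixed at half the most. Time passes only in rows, so rows that do not move let the fingers close. It gives the time, the measured TCP pose, the force, the opening and the grip force at its end, in the units of the state.
- arm.read_state(): the state, without advancing time (a new reading comes with each control period).
- arm.get_image(name): name is "scene" or "top" or "wrist"; returns the picture (400x640x3 uint8, blue, green, red); there is no depth.
- arm.get_calibration(name): a dict with "vfov" (degrees; the focal length in pixels is half the picture's height over the tangent of half this angle, whatever the lens; pixels are square), "cx", "cy" (the principal point, pixels), "rvec" (rotation vector, rad) and "tvec" (3), from world to camera coordinates, as OpenCV has them. Camera axes: x right, y down, z forward; pixel columns grow to the right and rows downward; lengths in m; the calibration is good to about 2 mm. A picture is of the moment at which its call begins: read the wrist's pose just before it. get_calibration takes no time and is no camera call; for the wrist camera it gives the pose at the moment of the call.
- arm.finish_job(): hands the job in; it is judged then, once.
The state is a dict: "time_s": time; "qpos": joint angles; "joint_velocities": joint speeds; "tau": joint torques, N m; "tool_pos": TCP position; "tool_rot": TCP orientation; "force": force on the tool from outside, world axes, zero at the start; "ft_torque": the same for the moment, N m; "grip_width": finger opening in m; "finger_force": force on a finger pad.
Only numpy, scipy, OpenCV 4.12 (cv2) and the standard library are available. Lean on these libraries where they do the work, as an engineer would, in place of code of your own. Each camera call takes 0.05 s, during which the arm holds its last target. There are 200 camera calls.

### The job

Change over the setting rack using the fingertips only: hook a fingertip behind the lip of the tray that carries the pralines and draw it out along its rails until it is fully out against the front stop, and push the empty tray in until it is fully home against the back wall, in either order. Only slide the trays: do not pinch their lips, lift or tip them. Do not touch the pralines with the gripper, keep them standing on their tray, and leave everything round the rack where it is.

Things in the scene. Friction and masses are not known exactly. Their poses are not given: they have to be found in the camera images.
- rack: fixed low two-lane setting rack, 280 (x) x 212 (y) mm. Origin: centre of its underside, on the table; x along the rails to the back, away from the robot; y to its left. Trays run on a grey plate, its top 8 mm above the table; lane centres y = +53 and -53 mm; rails 21 mm high. Clear hood over x = 60 to 140 mm, its top 49 mm high
- rack_front_stop (a point): middle of the steel front stop's inner face, rack x = -130 mm, top edge 22 mm above the table; it spans both lanes. A tray fully out has its front against it: tray origin at rack x = -55 mm
- rack_back_wall (a point): middle of the back wall's inner face, rack x = +130 mm. A tray fully home has its rear against it: tray origin at rack x = +55 mm
- tray_full: aluminium tray with three pralines, 150 (x) x 90 (y) mm, 0.36 kg, loose, lying between the rails. Origin: centre of its underside; x along the rails to the back, y left, z up. Floor 3 mm thick, walls 14 mm high; upright front lip at x = -75 to -67 mm. Starts in either lane, 30 to 50 mm short of fully home; slides at 2 to 8 N. Its floor is bare from the lip back to x = -3 mm
- tray_empty: aluminium tray with nothing on it, 150 (x) x 90 (y) mm, 0.36 kg, loose, lying between the rails. Origin: centre of its underside; x along the rails to the back, y left, z up. Floor 3 mm thick, walls 14 mm high; upright front lip at x = -75 to -67 mm. Starts in either lane, 30 to 50 mm short of fully home; slides at 2 to 8 N. Floor lined with white paper
- tray_full_lip: inner part of the front lip of the tray with pralines, part of that tray: plate 5 x 90 x 28 mm with a 6 mm rounded top edge; its inner (rear) face, at tray x = -67 mm, is the one to hook; the top is 40 mm above the table. Origin: middle of its lower edge, at (-69.5, 0, 2) mm in the tray's frame
- tray_full_face: steel front plate of the lip of the tray with pralines, part of that tray: 3 x 90 x 28 mm; its outer face at tray x = -75 mm. Origin: middle of its lower edge, at (-73.5, 0, 2) mm in the tray's frame
- tray_empty_lip: inner part of the front lip of the empty tray, part of that tray: plate 5 x 90 x 28 mm with a 6 mm rounded top edge; its inner (rear) face, at tray x = -67 mm, is the one to hook; the top is 40 mm above the table. Origin: middle of its lower edge, at (-69.5, 0, 2) mm in the tray's frame
- tray_empty_face: steel front plate of the lip of the empty tray, part of that tray: 3 x 90 x 28 mm; its outer face at tray x = -75 mm. Origin: middle of its lower edge, at (-73.5, 0, 2) mm in the tray's frame
- praline_a: milk-chocolate praline, about 32 x 37 x 16 mm, 16 g, loose on the floor of the tray_full at about (16, -21) mm in the tray's frame at the start. Origin: centre of its underside; z up
- praline_b: milk-chocolate praline, about 32 x 37 x 16 mm, 16 g, loose on the floor of the tray_full at about (16, 21) mm in the tray's frame at the start. Origin: centre of its underside; z up
- praline_c: milk-chocolate praline, about 32 x 37 x 16 mm, 16 g, loose on the floor of the tray_full at about (51, 0) mm in the tray's frame at the start. Origin: centre of its underside; z up
- praline_mould: clear polycarbonate praline mould with 3 x 7 cavities, 135 x 275 x 25 mm; bystander, loose, stands on the table; origin: centre of its underside
- timer: round white wind-up timer with red dial, 59 x 59 x 40 mm; bystander, loose, stands on the table; origin: centre of its underside
- jar: glass jar with grey lid, 66 x 72 x 102 mm; bystander, loose, stands on the table; origin: centre of its underside
- dipping_fork: dipping fork with black handle, 18 x 228 x 15 mm, lying; bystander, loose, stands on the table; origin: centre of its underside

How it is judged:
By the outcome, as a careful person would: the job done as asked, in the order asked, and still so for the second after the job is handed in, with the robot touching nothing.
It also fails if it takes over 48 s, if anything falls off the work surface, if the arm or the gripper's body presses on something with over 40 N, if the wrist force passes 120 N, or if a joint passes its speed limit or range.

## Working session

There is one attempt and no reset: what is moved stays moved. The work goes in short steps, Python scripts to look and compute and a shell command to move; the robot and the scene stay as the last step left them, time stands still between calls to the robot, and variables do not carry over. Pictures are saved under pics/ and viewed, at most 10 in all, crops included, and the job is handed in when it is done.

```bash
mkdir -p pics; cat > h.py <<'E'
import numpy as np, cv2
from rig import arm
def cal(n):
    c=arm.get_calibration(n); f=200/np.tan(np.radians(c["vfov"])/2)
    K=np.array([[f,0,c["cx"]],[0,f,c["cy"]],[0,0,1]]); return K,np.array(c["rvec"],float),np.array(c["tvec"],float)
def ray(n,p,c=None):
    K,r,t=c or cal(n); R=cv2.Rodrigues(r)[0]
    return -R.T@t, R.T@np.linalg.inv(K)@np.array([p[0],p[1],1.])
def onz(n,p,z,c=None):
    o,d=ray(n,p,c); return o+d*(z-o[2])/d[2]
def tri(a,b):
    A=[];B=[]
    for n,p in (a,b):
        o,d=ray(n,p); d/=np.linalg.norm(d); M=np.eye(3)-np.outer(d,d); A.append(M);B.append(M@o)
    return np.linalg.solve(sum(A),sum(B))
def proj(n,P,c=None):
    K,r,t=c or cal(n); return cv2.projectPoints(np.array(P,float).reshape(-1,3),r,t,K,None)[0].reshape(-1,2)
E
python3 - <<'E'
from h import *
for n in("scene","top"):
    cv2.imwrite(f"pics/{n}.png",arm.get_image(n)); K,r,t=cal(n); print(n,K[0,0],ray(n,(320,200)))
s=arm.read_state();print(s)
E
```

```text
scene 471.4207675031988 (array([-0.15127388,  0.82154959,  0.7785011 ]), array([ 0.549893  , -0.58326448, -0.59789697]))
top 370.9203335115239 (array([0.44689888, 0.10830006, 1.07234922]), array([ 0.07057028, -0.01354038, -0.99750894]))
{'time_s': 0.1, 'qpos': array([ 1.07980024e+00,  3.26871033e-01, -1.93468050e-01,  1.05204609e+00,
       -1.51312278e-05,  1.43660844e+00]), 'joint_velocities': array([-6.12982541e-05, -1.37127976e-03,  1.73417863e-03,  8.55340885e-04,
       -1.59832301e-04,  5.93081490e-04]), 'tau': array([ 7.28765062e-04, -4.44241047e+01,  2.63038105e+01,  7.94249936e-03,
       -8.95042785e-05,  1.26262627e-06]), 'tool_pos': array([0.19184112, 0.51489031, 0.23058549]), 'tool_rot': array([-5.57420276e-01, -3.09126220e+00,  2.38176224e-03]), 'force': array([1.21249385, 0.18177419, 0.13024705]), 'ft_torque': array([ 0.01196479,  0.00997593, -0.02086659]), 'finger_force': 0.0, 'grip_width': 0.08524928841535709}
```

View pics/scene.png

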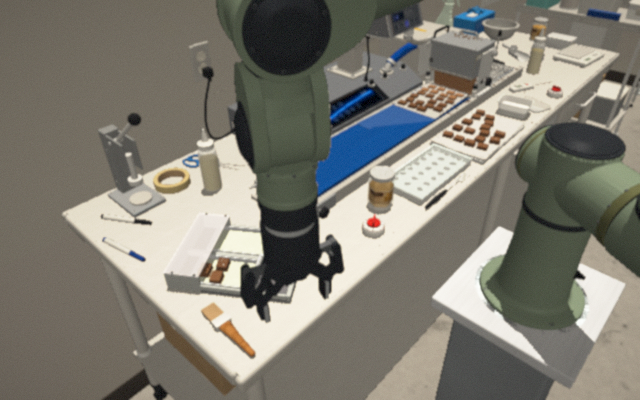

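View pics/top.png

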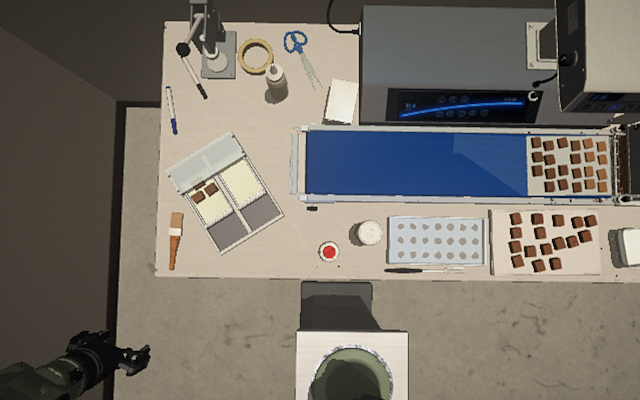

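The scene view shows the rack with the arm in front of it. The top view shows the rack at about (225,190), with the hood at upper left and the front stop at lower right (220,252)-(283,213). The pralines are in the left lane, at (205,190). I'll enlarge it.

```bash
python3 - <<'E'
from h import *
im=cv2.imread("pics/top.png")[120:265,155:295]
cv2.imwrite("pics/topc.png",cv2.resize(im,None,fx=4.1,fy=4.1,interpolation=cv2.INTER_CUBIC))
for p in [(220,252),(283,213),(233,131),(168,170)]: print(onz("top",p,.02))
E
```

```text
[0.37030593 0.3730637  0.02      ]
[0.48274313 0.19836023 0.02      ]
[0.71561433 0.34632809 0.02      ]
[0.59996783 0.52740135 0.02      ]
```

View pics/topc.png

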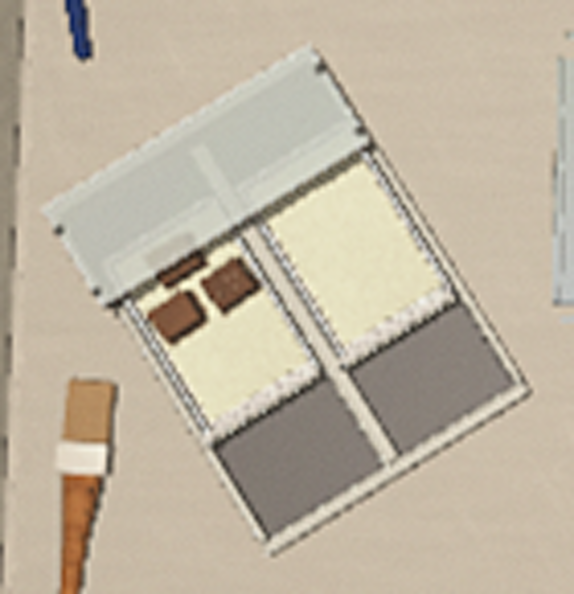

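```bash
cat >> h.py <<'E'
def W(p,P):
    P=np.array(P,float).reshape(-1,3)/1000; c,s=np.cos(p[2]),np.sin(p[2])
    return P@np.array([[c,-s,0],[s,c,0],[0,0,1]]).T+[p[0],p[1],0]
def toR(p,X):
    c,s=np.cos(p[2]),np.sin(p[2]); return np.r_[np.array([[c,s],[-s,c]])@(np.array(X)[:2]-p[:2]),X[2]]*1000
E
python3 - <<'E'
from h import *
from scipy.optimize import least_squares as ls
pts=[((270,552),(-140,106,0)),((530,392),(-140,-106,0)),((42,210),(140,106,49)),((310,45),(140,-106,49)),((370,143),(60,-106,49)),((105,308),(60,106,49))]
u=np.array([a for a,_ in pts])/4.1+[155,120]; P=[b for _,b in pts]
r=ls(lambda p:(proj("top",W(p,P))-u).ravel(),[.55,.36,.5],loss='soft_l1'); print(r.x,np.degrees(r.x[2])); print(r.fun.reshape(-1,2).round(1)); p=r.x
np.save("p.npy",p)
for z in (10,22,40): print(z,[toR(p,onz("top",np.array(q)/4.1+[155,120],z/1000)).round(1).tolist() for q in [(213,440),(327,378),(347,365),(458,300),(207,430),(300,362+5),(176,316),(230,286),(205,420),(455,287)]])
c=cal("wrist"); s=arm.read_state(); R=cv2.Rodrigues(s["tool_rot"])[0]; Rc=cv2.Rodrigues(c[1])[0]
print("cam in tool",R.T@(-Rc.T@c[2]-s["tool_pos"]),(R.T@Rc.T).round(3),c[0][0,0],"R",R.round(3))
print("arm yaw",np.degrees(np.arctan2(R[1],R[0])))
for n in[(-75,53,80),(-75,-53,80)]:print(W(p,n))
E
```

```text
[0.53410904 0.35978331 0.57397685] 32.886450801183145
[[ 0.9  0.9]
 [ 0.5  0.6]
 [-0.5 -0.7]
 [-0.1 -0.4]
 [ 0.2 -0.1]
 [-1.  -0.1]]
10 [[-50.1, 97.8, 10.0], [-55.1, 8.4, 10.0], [-54.7, -8.1, 10.0], [-56.9, -97.4, 10.0], [-41.9, 97.8, 10.0], [-38.6, 20.4, 10.0], [37.6, 75.1, 10.0], [35.7, 32.4, 10.0], [-35.2, 95.4, 10.0], [-48.0, -100.5, 10.0]]
22 [[-51.9, 94.9, 22.0], [-56.8, 6.5, 22.0], [-56.5, -9.8, 22.0], [-58.6, -98.2, 22.0], [-43.8, 94.8, 22.0], [-40.5, 18.3, 22.0], [34.8, 72.4, 22.0], [32.9, 30.2, 22.0], [-37.2, 92.4, 22.0], [-49.8, -101.2, 22.0]]
40 [[-54.6, 90.4, 40.0], [-59.5, 3.6, 40.0], [-59.1, -12.5, 40.0], [-61.2, -99.3, 40.0], [-46.7, 90.4, 40.0], [-43.4, 15.2, 40.0], [30.6, 68.3, 40.0], [28.8, 26.8, 40.0], [-40.2, 88.0, 40.0], [-52.5, -102.2, 40.0]]
cam in tool [ 0.06718294  0.00119387 -0.14208087] [[-0.001 -0.964 -0.265]
 [ 1.    -0.001 -0.   ]
 [ 0.    -0.265  0.964]] 331.62125343741496 R [[-0.937  0.349 -0.001]
 [ 0.349  0.937 -0.001]
 [ 0.    -0.002 -1.   ]]
arm yaw [ 159.55638799   69.55640583 -117.58636959]
[[0.44235019 0.36356678 0.08      ]]
[[0.49990564 0.27455346 0.08      ]]
```

```bash
python3 -m handwheel '[{"slide":[0,0,0],"twist":[0,0,-0.775],"fingers":-1},{"slide":[0,0,0],"twist":[0,0,-0.775],"fingers":-1},{"slide":[0,0,0],"twist":[0,0,-0.775],"fingers":-1},{"slide":[0,0,0],"twist":[0,0,-0.775],"fingers":-1},{"slide":[0,0,0],"twist":[0,0,-0.775],"fingers":-1},{"slide":[0,0,0],"twist":[0,0,-0.775],"fingers":-1},{"slide":[0,0,0],"twist":[0,0,-0.775],"fingers":-1},{"slide":[0,0,0],"twist":[0,0,-0.775],"fingers":-1}]'
python3 -m handwheel '[{"slide":[-0.37,-0.74,0],"twist":[0,0,0],"fingers":-1},{"slide":[-0.37,-0.74,0],"twist":[0,0,0],"fingers":-1},{"slide":[-0.37,-0.74,0],"twist":[0,0,0],"fingers":-1},{"slide":[-0.37,-0.74,0],"twist":[0,0,0],"fingers":-1},{"slide":[-0.37,-0.74,0],"twist":[0,0,0],"fingers":-1},{"slide":[-0.37,-0.74,0],"twist":[0,0,0],"fingers":-1},{"slide":[-0.37,-0.74,0],"twist":[0,0,0],"fingers":-1},{"slide":[-0.37,-0.74,0],"twist":[0,0,0],"fingers":-1}]'
python3 -m handwheel '[{"slide":[0,0,0],"twist":[0,0,0],"fingers":-1},{"slide":[0,0,0],"twist":[0,0,0],"fingers":-1}]'
cat >> h.py <<'E'
def st():
    s=arm.read_state(); p=np.load("p.npy"); R=cv2.Rodrigues(s["tool_rot"])[0]
    print("t",round(s["time_s"],2),"rack",toR(p,s["tool_pos"]).round(1),"yaw",np.degrees(np.arctan2(R[1,0],R[0,0])-p[2]).round(2)%360,"tilt",R[:,2].round(3),"F",s["force"].round(1),"w",round(s["grip_width"],4))
E
python3 - <<'E'
from h import *
st(); c=cal("wrist"); np.savez("w1.npz",*c)
cv2.imwrite("pics/w1.png",arm.get_image("wrist"))
E
```

```text
time_s: 0.9
tool_pos: [0.1919, 0.515, 0.2308]
tool_rot: [0.895, -3.011, 0.001]
force: [-0.3, 0.4, -0.1]
grip_width: -0.0
finger_force: 0.0
time_s: 1.7
tool_pos: [0.4781, 0.3457, 0.2309]
tool_rot: [0.888, -3.013, 0.0]
force: [0.0, 0.0, -0.7]
grip_width: 0.0003
finger_force: 0.0
time_s: 1.9
tool_pos: [0.4772, 0.3461, 0.2305]
tool_rot: [0.885, -3.013, -0.0]
force: [-0.5, 0.4, -0.4]
grip_width: -0.0
finger_force: 0.0
t 1.9 rack [-55.2  19.5 230.5] yaw 179.84 tilt [-0.002 -0.    -1.   ] F [-0.5  0.4 -0.4] w -0.0
```

View pics/w1.png

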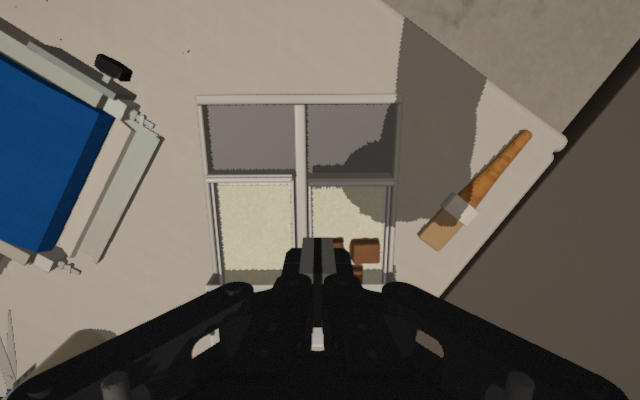

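The wrist view shows the front stop on top at (200-397, 97), the lips at rows 176-186, the pralines at (365,250) in the left lane, and the shut fingertips at (318,240). I'll enlarge it.

```bash
python3 - <<'E'
from h import *
im=cv2.imread("pics/w1.png")[85:215,190:410]
cv2.imwrite("pics/w1c.png",cv2.resize(im,None,fx=3.6,fy=3.6,interpolation=cv2.INTER_CUBIC))
E
```

```text
(no output)
```

View pics/w1c.png

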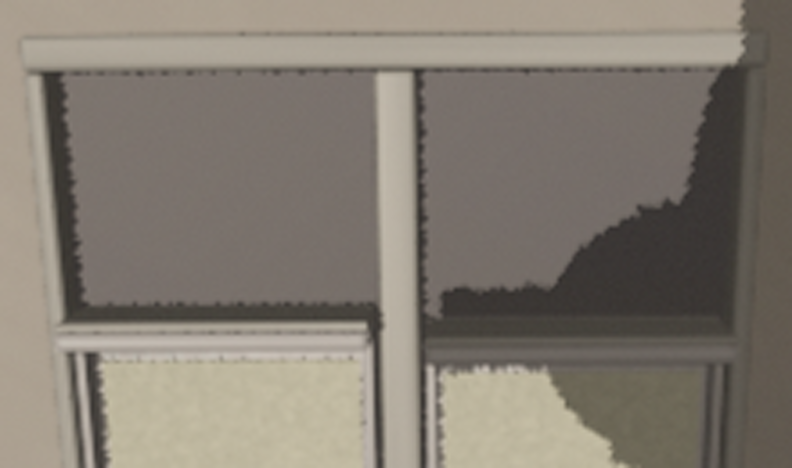

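```bash
python3 - <<'E'
from h import *
from scipy.optimize import least_squares as ls
w=np.load("w1.npz"); c=tuple(w[k] for k in w.files)
f=lambda q:np.array(q)/3.6+[190,85]
P=[(-130,-98,22),(-130,-7,22),(-130,7,22),(-140,-106,22),(-140,106,22)]
u=np.array([f(q) for q in[(60,72),(377,70),(416,70),(22,40),(766,34)]])
p=np.load("p.npy"); print((proj("x",W(p,P),c)-u).round(1).tolist())
r=ls(lambda p:(proj("x",W(p,P),c)-u).ravel(),p); print(r.x, (r.fun.reshape(-1,2)).round(1).tolist())
for nm,pp in(("top",p),("wrist",r.x)):
  for n,q in dict(eo_l=(58,324),eo_r=(370,321),ei_l=(58,352),ei_r=(370,350),fo_l=(430,341),fo_r=(735,338),fi_l=(430,364),fi_r=(735,361)).items(): print(nm,n,toR(pp,onz("x",f(q),.040,c)).round(1))
# height of lip by two views: full/empty outer top edge ends, top camera vs wrist
o1,d1=ray("x",f((370,321)),c)
for z in(0,.02,.04,.06): print(z,(proj("top",o1+d1*(z-o1[2])/d1[2])-[155,120])*4.1)
E
```

```text
[[-6.4, -6.1], [-4.7, -5.9], [-1.7, -5.9], [-4.8, -7.6], [-0.5, -6.7]]
[0.53732082 0.36640825 0.57693633] [[-2.4, 0.6], [-1.1, 0.6], [1.8, 0.5], [-0.7, -0.7], [2.5, -0.5]]
top eo_l [-55.1 -93.1  40. ]
top eo_r [-55.7  -4.7  40. ]
top ei_l [-47.  -93.9  40. ]
top ei_r [-47.3  -4.9  40. ]
top fo_l [-49.8  12.3  40. ]
top fo_r [-50.4  99.   40. ]
top fi_l [-43.1  12.2  40. ]
top fi_r [-43.7  99.4  40. ]
wrist eo_l [-61.7 -96.8  40. ]
wrist eo_r [-62.   -8.3  40. ]
wrist ei_l [-53.6 -97.5  40. ]
wrist ei_r [-53.6  -8.5  40. ]
wrist fo_l [-56.1   8.6  40. ]
wrist fo_r [-56.4  95.4  40. ]
wrist fi_l [-49.4   8.5  40. ]
wrist fi_r [-49.7  95.7  40. ]
0 [[344.27343493 357.59456643]]
0.02 [[339.49976558 362.10045341]]
0.04 [[334.53904014 366.78290344]]
0.06 [[329.3800442  371.65250184]]
```

The wrist fit puts both lips at y = ±52.5, as they must be, so I'll use it. Full lip inner face is at rack x ≈ -49.5 and the empty tray's outer face at ≈ -62. I'll push the empty tray first, coming down in front of its lip.

```bash
python3 -c "
import numpy as np; np.save('p.npy',[0.53732082,0.36640825,0.57693633])"
python3 -m handwheel '[{"slide":[0.315,-0.69,0],"twist":[0,0,0],"fingers":-1},{"slide":[0.315,-0.69,0],"twist":[0,0,0],"fingers":-1},{"slide":[0,0,0.6],"twist":[0,0,0],"fingers":-1},{"slide":[0,0,0.7],"twist":[0,0,0],"fingers":-1},{"slide":[0,0,0.7],"twist":[0,0,0],"fingers":-1},{"slide":[0,0,0.7],"twist":[0,0,0],"fingers":-1},{"slide":[0,0,0.5],"twist":[0,0,0],"fingers":-1},{"slide":[0,0,0],"twist":[0,0,0],"fingers":-1}]'
python3 - <<'E'
from h import *
st(); cv2.imwrite("pics/w2.png",arm.get_image("wrist"))
E
```

```text
time_s: 2.75
tool_pos: [0.4837, 0.2718, 0.068]
tool_rot: [0.889, -3.005, 0.001]
force: [-0.1, 0.4, -0.1]
grip_width: -0.0001
finger_force: 0.0
t 2.75 rack [-96.6 -50.   68. ] yaw 179.92 tilt [-0.007 -0.003 -1.   ] F [-0.1  0.4 -0.1] w -0.0001
```

View pics/w2.png

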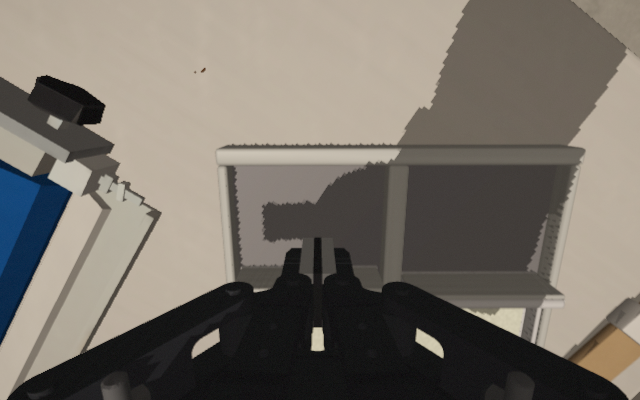

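The shut fingertips (318,240) hover between the stop (row 155) and the empty lip (row 272), near the lane centre (col 310). Next: tilt the tip slightly forward, descend, approach.

```bash
python3 -m handwheel '[{"slide":[0,-0.06,0],"twist":[0,-0.35,0],"fingers":-1},{"slide":[0,0,0.4],"twist":[0,0,0],"fingers":-1},{"slide":[0,0,0.4],"twist":[0,0,0],"fingers":-1},{"slide":[0,0,0.24],"twist":[0,0,0],"fingers":-1},{"slide":[0,0,0],"twist":[0,0,0],"fingers":-1},{"slide":[0,0,0],"twist":[0,0,0],"fingers":-1}]'
python3 -c "from h import *;st()"
python3 -m handwheel '[{"slide":[-0.1,0,0],"twist":[0,0,0],"fingers":-1},{"slide":[-0.1,0,0],"twist":[0,0,0],"fingers":-1},{"slide":[-0.1,0,0.01],"twist":[0,0,0],"fingers":-1},{"slide":[-0.1,0,0.01],"twist":[0,0,0],"fingers":-1},{"slide":[-0.05,0,0],"twist":[0,0,0],"fingers":-1}]'
python3 -c "from h import *;st()"
```

```text
time_s: 3.4
tool_pos: [0.4923, 0.2714, 0.0203]
tool_rot: [-0.874, 2.964, 0.023]
force: [0.4, -0.1, 0.3]
grip_width: -0.0002
finger_force: 0.0
t 3.4 rack [-89.5 -55.1  20.3] yaw 179.81 tilt [ 0.045  0.029 -0.999] F [ 0.4 -0.1  0.3] w -0.0002
time_s: 3.9
tool_pos: [0.5094, 0.2822, 0.0193]
tool_rot: [-0.875, 2.969, 0.021]
force: [-6.3, -3.9, 6.5]
grip_width: 0.0001
finger_force: 3.5
t 3.9 rack [-69.3 -55.3  19.3] yaw 179.78 tilt [ 0.041  0.026 -0.999] F [-6.3 -3.9  6.5] w 0.0001
```

```bash
python3 -m handwheel '[{"slide":[-0.08,0,-0.01],"twist":[0,0,0],"fingers":-1},{"slide":[-0.08,0,-0.01],"twist":[0,0,0],"fingers":-1},{"slide":[-0.08,0,0],"twist":[0,0,0],"fingers":-1},{"slide":[-0.08,0,0],"twist":[0,0,0],"fingers":-1},{"slide":[-0.08,0,0],"twist":[0,0,0],"fingers":-1}]'
python3 -c "from h import *;st()"
python3 -m handwheel '[{"slide":[-0.08,0,0],"twist":[0,0,0],"fingers":-1},{"slide":[-0.08,0,0],"twist":[0,0,0],"fingers":-1},{"slide":[-0.06,0,0],"twist":[0,0,0],"fingers":-1}]'
python3 -c "from h import *;st()"
```

```text
time_s: 4.4
tool_pos: [0.5277, 0.294, 0.0214]
tool_rot: [-0.874, 2.965, 0.023]
force: [-1.8, -0.9, -0.6]
grip_width: -0.0
finger_force: 0.9
t 4.4 rack [-47.5 -55.4  21.4] yaw 179.79 tilt [ 0.044  0.028 -0.999] F [-1.8 -0.9 -0.6] w -0.0
time_s: 4.7
tool_pos: [0.5371, 0.3001, 0.0222]
tool_rot: [-0.874, 2.965, 0.023]
force: [-0.9, -0.5, -1.3]
grip_width: 0.0002
finger_force: 0.9
t 4.7 rack [-36.4 -55.5  22.2] yaw 179.79 tilt [ 0.044  0.029 -0.999] F [-0.9 -0.5 -1.3] w 0.0002
```

```bash
python3 -m handwheel '[{"slide":[-0.06,0,0.01],"twist":[0,0,0],"fingers":-1},{"slide":[-0.04,0,0.01],"twist":[0,0,0],"fingers":-1},{"slide":[0,0,0],"twist":[0,0,0],"fingers":-1}]'
python3 -c "from h import *;st()"
python3 -m handwheel '[{"slide":[-0.05,0,0],"twist":[0,0,0],"fingers":-1},{"slide":[0,0,0],"twist":[0,0,0],"fingers":-1}]'
python3 -c "from h import *;st()"
```

```text
time_s: 5.0
tool_pos: [0.5402, 0.3021, 0.0216]
tool_rot: [-0.874, 2.967, 0.022]
force: [-5.4, -3.4, 3.2]
grip_width: -0.0001
finger_force: 2.7
t 5.0 rack [-32.6 -55.5  21.6] yaw 179.78 tilt [ 0.043  0.027 -0.999] F [-5.4 -3.4  3.2] w -0.0001
time_s: 5.2
tool_pos: [0.5403, 0.3022, 0.0215]
tool_rot: [-0.875, 2.971, 0.02]
force: [-10.2, -6.6, 9.2]
grip_width: -0.0002
finger_force: 5.7
t 5.2 rack [-32.6 -55.5  21.5] yaw 179.77 tilt [ 0.039  0.025 -0.999] F [-10.2  -6.6   9.2] w -0.0002
```

```bash
python3 -m handwheel '[{"slide":[-0.05,0,0],"twist":[0,0,0],"fingers":-1},{"slide":[0,0,0],"twist":[0,0,0],"fingers":-1}]'
python3 - <<'E'
from h import *
st()
cv2.imwrite("pics/t2.png",cv2.resize(arm.get_image("top")[120:265,155:295],None,fx=4.1,fy=4.1,interpolation=cv2.INTER_CUBIC))
E
```

```text
time_s: 5.4
tool_pos: [0.5404, 0.3022, 0.0213]
tool_rot: [-0.876, 2.975, 0.017]
force: [-13.5, -10.8, 13.0]
grip_width: -0.0
finger_force: 8.7
t 5.4 rack [-32.5 -55.5  21.3] yaw 179.76 tilt [ 0.036  0.022 -0.999] F [-13.5 -10.8  13. ] w -0.0
```

View pics/t2.png

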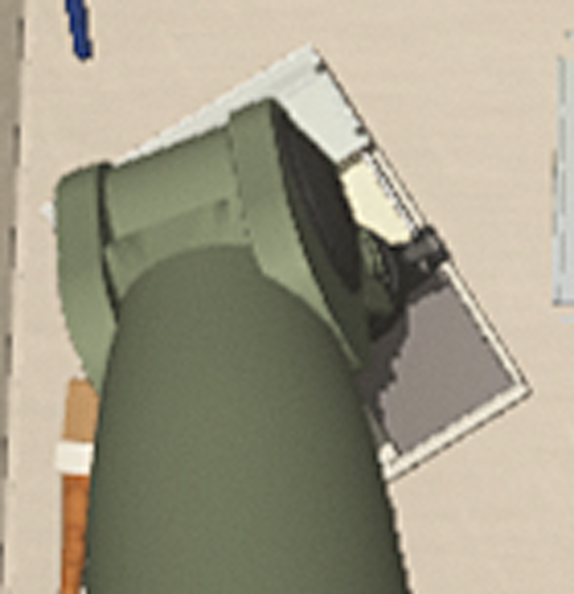

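The tray stopped hard at 17 N, with the TCP one finger half-width in front of where a home face should be, so the empty tray is home. Back off, rise, move over behind the full tray's lip.

```bash
python3 -m handwheel '[{"slide":[0.2,0,0],"twist":[0,0,0],"fingers":-1},{"slide":[0.15,0,0],"twist":[0,0,0],"fingers":-1},{"slide":[0,0,-0.5],"twist":[0,0,0],"fingers":-1},{"slide":[0,0,-0.5],"twist":[0,0,0],"fingers":-1},{"slide":[0,0,-0.5],"twist":[0,0.7,0],"fingers":-1},{"slide":[-0.3,0.7,0],"twist":[0,0,0],"fingers":-1},{"slide":[-0.3,0.7,0],"twist":[0,0,0],"fingers":-1},{"slide":[0,0.7,0],"twist":[0,0,0],"fingers":-1}]'
python3 -m handwheel '[{"slide":[0,0,0],"twist":[0,0,0],"fingers":-1},{"slide":[0,0,0],"twist":[0,0,0],"fingers":-1}]'
python3 - <<'E'
from h import *
st(); cv2.imwrite("pics/w3.png",arm.get_image("wrist"))
E
```

```text
time_s: 6.25
tool_pos: [0.4976, 0.4007, 0.0947]
tool_rot: [0.874, -2.97, 0.02]
force: [0.0, -0.7, 0.1]
grip_width: 0.0
finger_force: 0.0
time_s: 6.45
tool_pos: [0.4954, 0.3991, 0.0942]
tool_rot: [0.877, -2.966, 0.023]
force: [-0.5, 0.5, -0.8]
grip_width: 0.0001
finger_force: 0.0
t 6.45 rack [-17.3  50.3  94.2] yaw 179.89 tilt [-0.043 -0.028 -0.999] F [-0.5  0.5 -0.8] w 0.0001
```

View pics/w3.png

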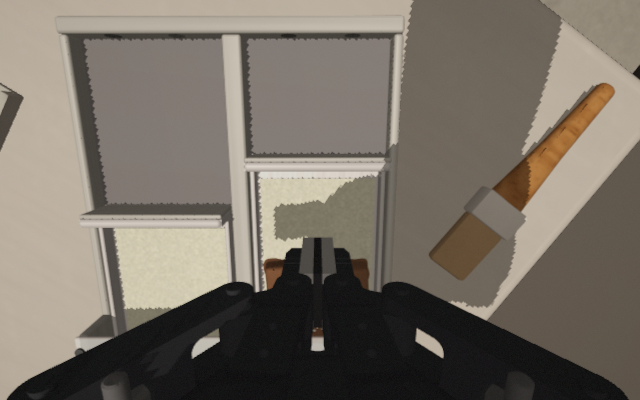

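The empty tray sits home (lip at row 218, lower left). The full lip is at row 165 and the praline fronts at row 262, with bare floor under the fingertips (318,240). Descend onto the bare floor zone.

```bash
python3 -m handwheel '[{"slide":[0.04,0.05,0.5],"twist":[0,0,0],"fingers":-1},{"slide":[0,0,0.5],"twist":[0,0,0],"fingers":-1},{"slide":[0,0,0.3],"twist":[0,0,0],"fingers":-1},{"slide":[0,0,0.16],"twist":[0,0,0],"fingers":-1},{"slide":[0,0,0],"twist":[0,0,0],"fingers":-1}]'
python3 -c "from h import *;st()"
```

```text
time_s: 7.0
tool_pos: [0.489, 0.3961, 0.0204]
tool_rot: [0.872, -2.964, 0.024]
force: [0.1, -0.3, -0.4]
grip_width: -0.0002
finger_force: 0.0
t 7.0 rack [-24.3  51.2  20.4] yaw 179.72 tilt [-0.046 -0.029 -0.999] F [ 0.1 -0.3 -0.4] w -0.0002
```

```bash
python3 -m handwheel '[{"slide":[0.06,0.01,0.03],"twist":[0,0,0],"fingers":-1},{"slide":[0.06,0.01,0.02],"twist":[0,0,0],"fingers":-1},{"slide":[0.05,0,0],"twist":[0,0,0],"fingers":-1},{"slide":[0.04,0,0],"twist":[0,0,0],"fingers":-1},{"slide":[0.04,0,0],"twist":[0,0,0],"fingers":-1},{"slide":[0.04,0,0],"twist":[0,0,0],"fingers":-1},{"slide":[0.04,0,0],"twist":[0,0,0],"fingers":-1}]'
python3 -c "from h import *;st()"
```

```text
time_s: 7.7
tool_pos: [0.4751, 0.3892, 0.0199]
tool_rot: [0.874, -2.966, 0.022]
force: [1.9, 1.3, -1.8]
grip_width: 0.0001
finger_force: 1.1
t 7.7 rack [-39.7  53.   19.9] yaw 179.79 tilt [-0.043 -0.028 -0.999] F [ 1.9  1.3 -1.8] w 0.0001
```

```bash
python3 -m handwheel '[{"slide":[0.04,0,0],"twist":[0,0,0],"fingers":-1},{"slide":[0.05,0,0],"twist":[0,0,0],"fingers":-1},{"slide":[0.05,0,0],"twist":[0,0,0],"fingers":-1},{"slide":[0.05,0,0],"twist":[0,0,0],"fingers":-1},{"slide":[0.05,0,0],"twist":[0,0,0],"fingers":-1},{"slide":[0.05,0,0],"twist":[0,0,0],"fingers":-1},{"slide":[0.05,0,0],"twist":[0,0,0],"fingers":-1},{"slide":[0.05,0,0],"twist":[0,0,0],"fingers":-1}]'
python3 -c "from h import *;st()"
```

```text
time_s: 8.5
tool_pos: [0.4581, 0.3782, 0.0207]
tool_rot: [0.874, -2.965, 0.023]
force: [0.9, 1.4, -2.3]
grip_width: -0.0002
finger_force: 1.1
t 8.5 rack [-59.9  53.1  20.7] yaw 179.79 tilt [-0.044 -0.028 -0.999] F [ 0.9  1.4 -2.3] w -0.0002
```

Pulling smoothly at about 2 N; contact came where predicted. Continue.

```bash
python3 -m handwheel '[{"slide":[0.06,0,0.006],"twist":[0,0,0],"fingers":-1},{"slide":[0.07,0,0.006],"twist":[0,0,0],"fingers":-1},{"slide":[0.07,0,0.006],"twist":[0,0,0],"fingers":-1},{"slide":[0.07,0,0.006],"twist":[0,0,0],"fingers":-1},{"slide":[0.07,0,0.006],"twist":[0,0,0],"fingers":-1},{"slide":[0.07,0,0.006],"twist":[0,0,0],"fingers":-1},{"slide":[0.07,0,0.006],"twist":[0,0,0],"fingers":-1},{"slide":[0.07,0,0.006],"twist":[0,0,0],"fingers":-1}]'
python3 -c "from h import *;st()"
python3 -m handwheel '[{"slide":[0.07,0,0],"twist":[0,0,0],"fingers":-1},{"slide":[0.07,0,0],"twist":[0,0,0],"fingers":-1},{"slide":[0.06,0,0],"twist":[0,0,0],"fingers":-1},{"slide":[0.05,0,0],"twist":[0,0,0],"fingers":-1},{"slide":[0.04,0,0],"twist":[0,0,0],"fingers":-1}]'
python3 -c "from h import *;st()"
```

```text
time_s: 9.3
tool_pos: [0.4364, 0.3642, 0.0206]
tool_rot: [0.875, -2.968, 0.021]
force: [5.4, 3.0, 4.0]
grip_width: 0.0002
finger_force: 2.9
t 9.3 rack [-85.8  53.2  20.6] yaw 179.78 tilt [-0.041 -0.027 -0.999] F [5.4 3.  4. ] w 0.0002
time_s: 9.8
tool_pos: [0.4229, 0.3555, 0.0206]
tool_rot: [0.874, -2.965, 0.023]
force: [3.3, 2.1, 2.5]
grip_width: -0.0001
finger_force: 2.4
t 9.8 rack [-101.8   53.3   20.6] yaw 179.79 tilt [-0.044 -0.028 -0.999] F [3.3 2.1 2.5] w -0.0001
```

Gently onto the stop.

```bash
python3 -m handwheel '[{"slide":[0.03,0,0],"twist":[0,0,0],"fingers":-1},{"slide":[0.03,0,0],"twist":[0,0,0],"fingers":-1},{"slide":[0.03,0,0],"twist":[0,0,0],"fingers":-1},{"slide":[0.03,0,0],"twist":[0,0,0],"fingers":-1},{"slide":[0.03,0,0],"twist":[0,0,0],"fingers":-1},{"slide":[0.03,0,0],"twist":[0,0,0],"fingers":-1}]'
python3 -c "from h import *;st()"
python3 -m handwheel '[{"slide":[0.03,0,0],"twist":[0,0,0],"fingers":-1},{"slide":[0.03,0,0],"twist":[0,0,0],"fingers":-1},{"slide":[0,0,0],"twist":[0,0,0],"fingers":-1}]'
python3 -c "from h import *;st()"
```

```text
time_s: 10.4
tool_pos: [0.4147, 0.3502, 0.0206]
tool_rot: [0.873, -2.964, 0.023]
force: [3.1, 2.3, 0.4]
grip_width: -0.0002
finger_force: 1.7
t 10.4 rack [-111.6   53.3   20.6] yaw 179.78 tilt [-0.045 -0.029 -0.999] F [3.1 2.3 0.4] w -0.0002
time_s: 10.7
tool_pos: [0.4133, 0.3493, 0.0208]
tool_rot: [0.874, -2.966, 0.022]
force: [5.5, 3.0, -4.5]
grip_width: 0.0001
finger_force: 3.1
t 10.7 rack [-113.2   53.3   20.8] yaw 179.78 tilt [-0.043 -0.028 -0.999] F [ 5.5  3.  -4.5] w 0.0001
```

```bash
python3 -m handwheel '[{"slide":[0.04,0,0],"twist":[0,0,0],"fingers":-1},{"slide":[0.04,0,0],"twist":[0,0,0],"fingers":-1},{"slide":[0,0,0],"twist":[0,0,0],"fingers":-1}]'
python3 -c "from h import *;st()"
```

```text
time_s: 11.0
tool_pos: [0.4133, 0.3493, 0.0213]
tool_rot: [0.876, -2.973, 0.019]
force: [11.6, 7.6, -12.1]
grip_width: 0.0002
finger_force: 7.3
t 11.0 rack [-113.3   53.3   21.3] yaw 179.78 tilt [-0.037 -0.024 -0.999] F [ 11.6   7.6 -12.1] w 0.0002
```

```bash
python3 -m handwheel '[{"slide":[-0.15,0,0],"twist":[0,0,0],"fingers":-1},{"slide":[-0.2,0,0],"twist":[0,0,0],"fingers":-1},{"slide":[0,0,-0.4],"twist":[0,0,0],"fingers":-1},{"slide":[0,0,-0.7],"twist":[0,0,0],"fingers":-1},{"slide":[0,0,-0.7],"twist":[0,0,0],"fingers":-1},{"slide":[0,0,-0.7],"twist":[0,0,0],"fingers":-1},{"slide":[0,0,-0.7],"twist":[0,0,0],"fingers":-1},{"slide":[0,0,0],"twist":[0,0,0],"fingers":-1}]'
python3 -m handwheel '[{"slide":[0.4,0.7,0],"twist":[0,0,0],"fingers":-1},{"slide":[0.4,0.7,0],"twist":[0,0,0],"fingers":-1},{"slide":[0.4,0.7,0],"twist":[0,0,0],"fingers":-1},{"slide":[0.4,0.7,0],"twist":[0,0,0],"fingers":-1},{"slide":[0.4,0.7,0],"twist":[0,0,0],"fingers":-1},{"slide":[0.4,0.7,0],"twist":[0,0,0],"fingers":-1},{"slide":[0.4,0.7,0],"twist":[0,0,0],"fingers":-1},{"slide":[0,0,0],"twist":[0,0,0],"fingers":-1}]'
python3 - <<'E'
from h import *
st(); cv2.imwrite("pics/t4.png",cv2.resize(arm.get_image("top")[120:265,155:295],None,fx=4.1,fy=4.1,interpolation=cv2.INTER_CUBIC))
E
```

```text
time_s: 11.8
tool_pos: [0.4331, 0.3621, 0.1848]
tool_rot: [0.876, -2.97, 0.021]
force: [1.0, -0.1, -0.3]
grip_width: -0.0
finger_force: 0.0
time_s: 12.6
tool_pos: [0.1763, 0.4912, 0.1866]
tool_rot: [0.882, -2.959, 0.025]
force: [1.2, -0.4, -0.1]
grip_width: -0.0001
finger_force: 0.0
t 12.6 rack [-234.6  301.5  186.6] yaw 180.14 tilt [-0.047 -0.031 -0.998] F [ 1.2 -0.4 -0.1] w -0.0001
```

View pics/t4.png

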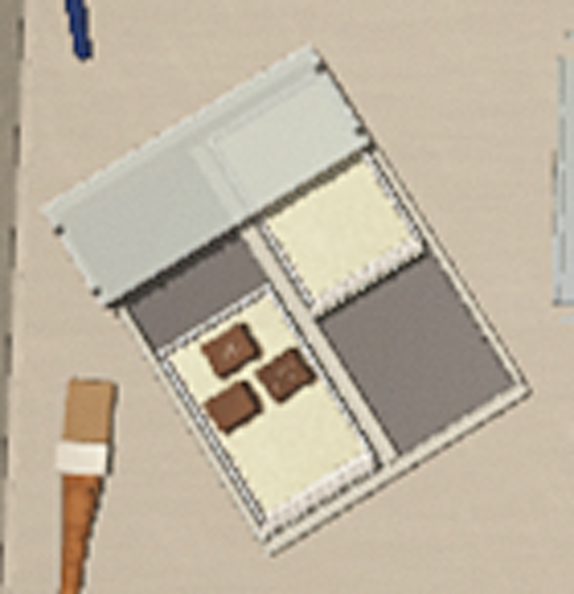

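The empty tray moved about 41 mm and reaches the back wall under the hood. The praline tray moved about 75 mm to the front stop, with all three pralines standing and the brush undisturbed.

```bash
python3 -c "
from rig import arm
print(arm.finish_job())"
```

```text
the job is handed in; nothing more can be done
None
```

I handed the job in at about 12.6 s: the praline tray is out against the front stop with all three pralines standing, the empty tray is home against the back wall, and nothing near the rack looks disturbed.

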